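# Tip the tall carton over and push it up to the stop

## Task

The tall carton standing on the packing board has to lie flat for its label. Push it over towards the raised stop at the end of the board so that it lands on its broad face, then push it along the board until its top end sits square and flush against the stop. Only push it, do not pick it up or carry it, leave the other things on the bench where they are, and finish clear of everything.

Things in the scene. Friction and masses are not known exactly. Their poses are not given: they have to be found in the camera images.
- carton: tall closed carton, loose, 0.3 to 0.65 kg, 120 mm wide (x) x 45 thick (y) x 170 tall (z), standing on the board, its broad +y face roughly towards the stop. Origin: centre of its bottom; z points to its top end. Pushed high up it tips without sliding, goes over by itself once its top has moved about 45 mm, and falls flat at least 15 mm short of the stop
- carton_mid (a point): centre of the carton: 22.5 mm above the board's surface when it lies on a broad face, 85 mm when it stands
- carton_top (a point): centre of the carton's top end face (120 x 45 mm, with a strip of white tape)
- board: packing board fixed to the bench: plywood, 260 mm (x) x 360 mm (y) x 12 mm thick, surface at z = 0.012. Origin: centre of its underside, at bench height. The stop, an aluminium bar 15 mm thick and 30 mm high above the surface, runs along the whole +y end; its inner face is the plane y = +0.165 of this frame
- stop_face (a point): middle of the lower edge of the stop's inner face, on the board's surface; the stop runs along the board's x, 130 mm to each side, and its face looks to the board's -y. A carton lying askew with one corner on the stop can jam by friction when pushed straight; moving its near end sideways as well swings it square
- small_carton: bystander: small low carton beside the board, 90 x 70 x 55 mm high, origin under its centre
- tape_roll: bystander: roll of masking tape lying flat beside the board, 100 mm across, 48 mm high, origin under its centre
- tape_measure: bystander: pocket tape measure standing beside the board, 65 x 36 x 60 mm high, origin under its centre
- drill: bystander: cordless drill standing on its battery behind the stop, 200 mm high, about 210 mm long, origin under the battery's centre, chuck towards its -x
Mind the look-alikes: they are no part of the job. Leave any red or yellow look-alike of the carton alone.

How it is judged (in metres and radians):
On the way, in this order (a step that is already met when the one before it is completed fails the run):
1. the carton has been tipped over and lies on its broad face with its top end towards the stop (angle between carton's own z axis and vertical between 1.5 and 1.64 rad and angle between carton's own x axis and vertical between 1.5 and 1.64 rad and y of carton_top in the frame of board above 0.03 m and height (world z) of carton_mid below 0.042 m), for 0.2 s.
2. its top end is square and flush against the stop (y of carton_top in the frame of board above 0.16 m and angle between the z axis of carton and the y axis of board, either way round below 0.07 rad), for 0.2 s.
At the end, for the whole second after the job is handed in: The carton lies at rest flat on a broad face on the board (within 4 degrees), the middle of its top end within 5 mm of the stop's face and within 100 mm of the stop's middle, its length square to the stop within 4 degrees (all of step 2 and angle between carton's own z axis and vertical between 1.5 and 1.64 rad and angle between carton's own x axis and vertical between 1.5 and 1.64 rad and height (world z) of carton_mid below 0.042 m and y of carton_top in the frame of board below 0.17 m and x of carton_top in the frame of board between -0.1 and 0.1 m and linear speed of carton below 0.01 m/s); the robot touches nothing.
It fails at once if the carton is lifted off the board while it stands or tips (height (world z) of carton_mid above 0.113 m).
It fails at once if the lying carton is lifted or carried (angle between carton's own z axis and vertical above 1.47 rad and height (world z) of carton_mid above 0.055 m).
It fails at once if a bystander (small carton, tape roll, tape measure or drill) is moved by more than 20 mm (distance of any of small_carton, tape_roll, tape_measure, drill from where it was at the start of the episode above 0.02 m).
It also fails if it takes over 64 s, if anything falls off the work surface, if the arm or the gripper's body presses on something with over 40 N, if the wrist force passes 120 N, or if a joint passes its speed limit or range.

## Robot

A 6-joint arm with a two-finger parallel gripper is mounted at the origin on the work surface. World frame = base frame: x ahead of the robot, y to its left, z up, the work surface at z = 0. Lengths are in m, angles in degrees, forces in N, time in s.
With the tool pointing down it reaches from about 0.3 to 0.75 m from the base axis. Payload 8.5 kg.
Tool frame: the origin (TCP) lies at the very end of the fingers, on their centre line; the grasp point (between the pads) lies env.pinch_z behind it (env.pinch_z is the distance from the TCP to the grasp point, in m); z points along the fingers, y is the line along which they close (so a half turn about z gives the same grasp; the last joint's range is limited). The gripper opens to 85 mm and grips with 20 to 120 N. Pads are 22 mm wide; open, the fingers measure 114 mm over their backs; the gripper's body (76 mm by 85 mm) begins 54 mm behind the grasp point. The pads swing forward as they close: fully open they stand 13 mm farther back than shut.
Start: joints at [-76.736, 21.807, 74.336, -0, 83.858, -12.336], TCP at [0.238, -0.496, 0.231] pointing down, gripper open.
Joint ranges: [-178.18, 178.18], [-50.72, 133.34], [12.68, 142.11], [-81.47, 261.47], [9.98, 163.14], [-165.26, 165.26]. Speed limits (degrees/s): [136.94, 136.94, 180, 180, 180, 180].

## Interface

Orientations are given as a 3x3 rotation matrix whose columns are the frame's x, y, z axes.
In Python, from rig import telemetry, get_image, env gives the robot as it stands. The module is installed in compiled form; this text tells all that it offers.
- The arm moves only by the tool apply_moves, never from a script. Its argument "series" is a list of rows, each a list of 7 numbers: the shift along the tool's x, y, z in mm, then the turn, a rotation vector about the tool's x, y, z in degrees, then the opening, from 0 (shut) to 1 (fully open). A call has 1 to 12 rows; each row shifts and turns the commanded pose from where the row before left it, along the tool's axes as they then stand; what a row does not reach is not made up. A row lasts 1/8 s, in which the tool goes at most 62.5 mm and 10.7 degrees, less where a joint would pass 70% of its speed; a pose out of reach is approached as far as the arm can. A call with a gripper value outside its range is refused whole. The fingers move at their own pace and stop on an object; "grip_force" is the grip in N (left out, the last holds). Time passes only in rows, so rows that do not move let the fingers close. It gives the time, the measured TCP pose, the force, the opening and the grip force at its end, in the units of the state.
- telemetry.observe(): the state, without advancing time (a new reading comes with each control period).
- get_image(name): name is "scene" or "top" or "wrist"; returns a dict with "frame" (400x640x3 uint8, red, green, blue), "z_map" (400x640 float32, m along the optical axis (not along the pixel's ray), 0 where there is no reading), "vertical_fov" (degrees; the focal length in pixels is half the picture's height over the tangent of half this angle, whatever the lens; pixels are square), "cx", "cy" (the principal point, pixels), "dist" ([k1, k2, p1, p2, k3] as OpenCV has them; the pictures are not rectified), "eye" and "attitude" of the camera in the world; the wrist camera has in their place "mount" (4x4, takes a point from camera to tool coordinates, whose origin is the TCP and whose axes are the flange's). Camera axes: x right, y up, looking along -z (the intrinsics and any distortion apply to the point x, -y, -z); pixel columns grow to the right and rows downward; lengths in m; the calibration is good to about 2 mm. A picture is of the moment at which its call begins: read the wrist's pose just before it.
- env.close_job(): hands the job in; it is judged then, once.
The state is a dict: "time_s": time; "q": joint angles; "qvel": joint speeds; "joint_efforts": joint torques, N m; "position": TCP position; "tool_rot": TCP orientation; "ft_force": force on the tool from outside, world axes, zero at the start; "wrist_torque": the same for the moment, N m; "grip_width": finger opening in m; "gripper_force": force on a finger pad.
Only numpy, scipy, OpenCV 4.12 (cv2) and the standard library are available. Lean on these libraries where they do the work, as an engineer would, in place of code of your own. Each camera call takes 0.05 s, during which the arm holds its last target. There are 200 camera calls.

## Working session

There is one attempt and no reset: what is moved stays moved. The work goes in short steps, Python scripts to look and compute and a tool call to move; the robot and the scene stay as the last step left them, time stands still between calls to the robot, and variables do not carry over. Pictures are saved under pics/ and viewed, at most 10 in all, crops included, and the job is handed in when it is done.

Besides the shell and the picture viewer there is one more tool, called after "Request:" as name(argument=value, ...), one argument or row to a line, values as JSON. apply_moves: Moves the arm, as the interface text tells. Its arguments: {"type":"object","properties":{"series":{"type":"array"},"grip_force":{"type":"number"}},"required":["series"]}

```bash
mkdir -p pics; cat > h.py <<'E'
import numpy as np, cv2
from rig import telemetry, get_image, env
def K(d):
    h,w=d["frame"].shape[:2]; f=h/2/np.tan(np.radians(d["vertical_fov"])/2)
    return np.array([[f,0,d["cx"]],[0,f,d["cy"]],[0,0,1.]])
def cloud(d):
    """world xyz for each pixel (nan where no depth)"""
    h,w=d["z_map"].shape; v,u=np.mgrid[:h,:w]
    p=cv2.undistortPoints(np.stack([u,v],-1).reshape(-1,1,2).astype(float),K(d),np.array(d["dist"],float)).reshape(h,w,2)
    z=np.where(d["z_map"]>0,d["z_map"],np.nan)
    c=np.stack([p[...,0]*z,-p[...,1]*z,-z],-1)
    return c@np.array(d["attitude"]).T+np.array(d["eye"])
def save(n,f): cv2.imwrite(n,f[...,::-1])
E
python3 - <<'E'
from h import *
s=telemetry.observe(); print(s["time_s"],s["position"],s["tool_rot"],env.pinch_z)
for n in("scene","top"):
    d=get_image(n); save(f"pics/{n}0.png",d["frame"]); np.savez(f"{n}0.npz",f=d["frame"],c=cloud(d)); print(n,d["eye"],d["vertical_fov"],np.array(d["attitude"]).round(2).tolist())
E
```

```text
0.0 [ 0.23757497 -0.49572381  0.23071575] [[ 9.01812143e-01  4.32128144e-01 -3.54849518e-04]
 [ 4.32128196e-01 -9.01811103e-01  1.39914695e-03]
 [ 2.84603539e-04 -1.41510819e-03 -9.99998958e-01]] 0.0187
scene [1.26898902 0.380625   0.68494739] 52.5864113719606 [[-0.43, -0.53, 0.73], [0.9, -0.24, 0.36], [-0.02, 0.81, 0.58]]
top [0.36670947 0.03248554 1.24365182] 45.33456209027652 [[0.01, 0.98, -0.19], [-1.0, 0.01, 0.03], [0.03, 0.19, 0.98]]
```

View pics/scene0.png

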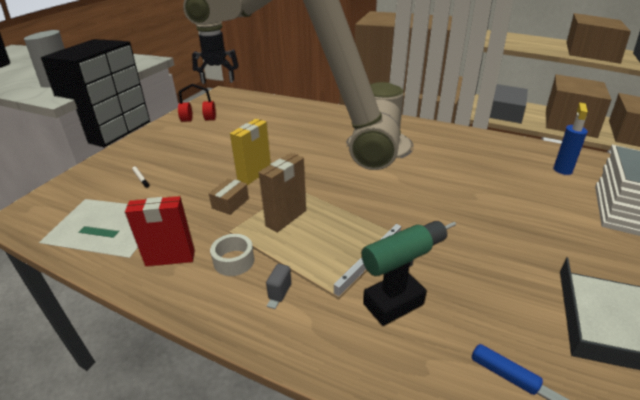

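View pics/top0.png

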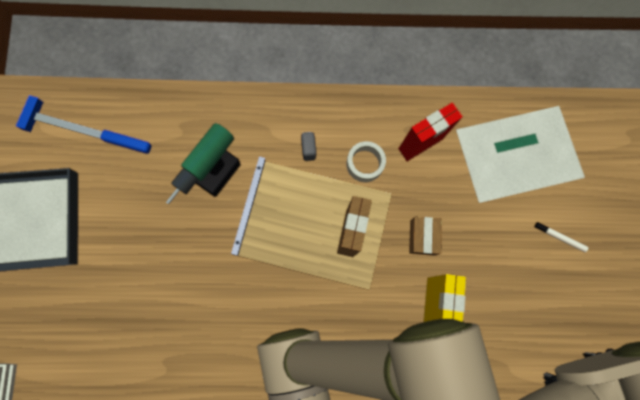

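The scene shows the brown carton standing on the plywood board at scene (284,192), top (355,226). The stop bar runs from (262,158) to (236,254) in top. The candidates are:
- brown tall carton (355,226)
- red (430,130)
- yellow (447,298)
- low brown small carton (427,236)

Only the first is brown, tall and on the board. I'll confirm that with a crop and measure it.

```bash
python3 - <<'E'
from h import *
T=np.load("top0.npz"); c=T["c"]; f=T["f"]; S=np.load("scene0.npz")
save("pics/crop0.png",cv2.resize(np.hstack([f[150:300,220:400],S["f"][130:280,190:370]]),None,fx=2.2,fy=2.2))
z=c[...,2]; v,u=np.mgrid[:400,:640]
def rect(m,n):
    m=cv2.morphologyEx(m.astype(np.uint8),cv2.MORPH_OPEN,np.ones((2,2)))>0
    p=c[m][:,:2].astype(np.float32); (cx,cy),wh,a=cv2.minAreaRect(p)
    print(n,m.sum(),"c",np.round([cx,cy],4),"wh",np.round(wh,4),"ang",round(a,1),"z",np.nanmedian(z[m]).round(4),"med",np.median(p,0).round(4))
roi=lambda a,b,e,g:(u>=a)&(u<b)&(v>=e)&(v<g)
rect(roi(325,385,185,265)&(abs(z-.182)<.012),"carton top")
rect(roi(225,275,150,262)&(z>.03)&(z<.055),"stop")
hsv=cv2.cvtColor(f,cv2.COLOR_RGB2HSV)
rect(roi(225,400,150,295)&(z>.007)&(z<.2),"board+all")
rect(roi(405,445,210,262)&(z>.045),"small"); rect(roi(340,392,138,185)&(z>.035),"roll"); rect(roi(296,322,125,165)&(z>.045),"measure"); rect(roi(160,245,115,210)&(z>.03),"drill"); rect(roi(420,475,265,325)&(z>.15),"yellow")
rect(roi(395,470,95,165)&(z>.15),"red")
print(c[270,300],c[60+260,200])
E
```

```text
carton top 1071 c [ 0.5376 -0.1154] wh [0.0387 0.1649] ang 55.8 z 0.182 med [nan nan]
stop 921 c [nan nan] wh [0. 0.] ang 0.0 z 0.0417 med [nan nan]
board+all 14536 c [ 0.6212 -0.018 ] wh [0.4668 0.2392] ang 54.6 z 0.0125 med [nan nan]
small 1004 c [nan nan] wh [0. 0.] ang 0.0 z 0.0548 med [nan nan]
roll 543 c [ 0.7148 -0.1396] wh [0.0573 0.1137] ang 31.0 z 0.0465 med [nan nan]
measure 330 c [0.7593 0.0198] wh [0.0548 0.0414] ang 10.0 z 0.0585 med [nan nan]
drill 2831 c [0.6739 0.2799] wh [0.0672 0.2447] ang 47.7 z 0.1805 med [nan nan]
yellow 1248 c [ 0.379  -0.2504] wh [0.2705 0.104 ] ang 86.3 z 0.1708 med [nan nan]
red 1015 c [ 0.8088 -0.3149] wh [0.0553 0.2156] ang 40.6 z 0.1694 med [nan nan]
[0.43650766 0.04106325 0.01223479] [0.31115834 0.28796883 0.00453465]
```

View pics/crop0.png

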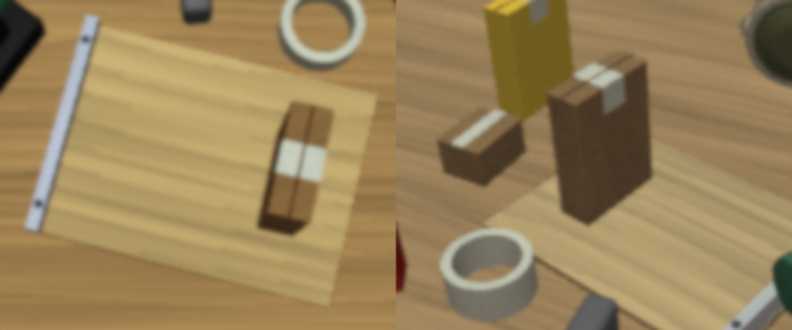

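The crop shows the brown carton with white tape standing on the board, with its broad face towards the stop. That is the target. Some of the numbers were contaminated by NaN pixels, so I'll filter those out and redo them.

```bash
python3 - <<'E'
from h import *
T=np.load("top0.npz"); c=T["c"]; z=c[...,2]; v,u=np.mgrid[:400,:640]
roi=lambda a,b,e,g:(u>=a)&(u<b)&(v>=e)&(v<g)
def rect(m,n):
    m=m&np.isfinite(c).all(-1)
    k,l,st,_=cv2.connectedComponentsWithStats(m.astype(np.uint8),connectivity=4)
    m=l==1+np.argmax(st[1:,4]); m=m&(cv2.erode(m.astype(np.uint8),np.ones((2,2)))>0)
    p=c[m][:,:2]; (cx,cy),wh,a=cv2.minAreaRect(p.astype(np.float32)); q=p-p.mean(0)
    w,V=np.linalg.eigh(q.T@q); d=V[:,1]*np.sign(V[0,1])
    print(n,m.sum(),"c",np.round([cx,cy],4),"wh",np.round(wh,4),a.__round__(1),"mean",p.mean(0).round(4),"long ax deg",np.degrees(np.arctan2(d[1],d[0])).round(1),"zmax",z[m].max().round(3))
rect(roi(325,385,185,265)&(abs(z-.182)<.008),"carton top")
rect(roi(225,275,150,262)&(abs(z-.042)<.008),"stop")
rect(roi(225,400,150,295)&(abs(z-.012)<.006),"board")
rect(roi(405,445,210,262)&(z>.047),"small"); rect(roi(340,392,138,185)&(z>.038),"roll"); rect(roi(296,322,125,165)&(z>.05),"measure"); rect(roi(160,245,115,210)&(z>.03),"drill"); rect(roi(420,475,265,325)&(z>.16),"yellow")
E
```

```text
carton top 959 c [ 0.532  -0.0866] wh [0.0433 0.118 ] 77.3 mean [ 0.5311 -0.0865] long ax deg -12.9 zmax 0.189
stop 489 c [0.5979 0.1738] wh [0.0129 0.2572] 76.3 mean [0.5927 0.1747] long ax deg -13.7 zmax 0.049
board 10642 c [ 5.554e-01 -1.000e-04] wh [0.3433 0.2572] 76.3 mean [0.5524 0.0131] long ax deg 70.8 zmax 0.018
small 910 c [ 0.5249 -0.2778] wh [0.0707 0.0879] 86.8 mean [ 0.5237 -0.2781] long ax deg -5.9 zmax 0.063
roll 393 c [ 0.7192 -0.1287] wh [0.0942 0.0961] 64.6 mean [ 0.7181 -0.1279] long ax deg -31.8 zmax 0.054
measure 276 c [0.7566 0.0225] wh [0.0604 0.0332] 6.8 mean [0.7557 0.0226] long ax deg 5.2 zmax 0.065
drill 2607 c [0.6586 0.2753] wh [0.0611 0.2115] 55.9 mean [0.6761 0.2598] long ax deg -37.3 zmax 0.201
yellow 1078 c [ 0.3775 -0.2218] wh [0.2082 0.0958] 86.2 mean [ 0.3659 -0.2682] long ax deg -76.7 zmax 0.662
```

Request:
apply_moves(
  series=[
    [0,0,-50,0,0,-10.2,0.6],
    [0,0,-50,0,0,-10.2,0.6],
    [0,0,0,0,0,-10.2,0.6],
    [0,0,0,0,0,-10.1,0.6],
    [0,0,0,0,0,-10,0.6],
    [40,19,0,0,0,0,0.6],
    [40,19,0,0,0,0,0.6],
    [40,19,0,0,0,0,0.6],
    [40,19,0,0,0,0,0.6],
    [40,19,0,0,0,0,0.6],
    [40,19,0,0,0,0,0.6],
    [40,19,0,0,0,0,0.6],
  ],
)

```text
time_s: 1.6
position: [0.4339, -0.2542, 0.3311]
tool_rot: [[0.237, 0.972, -0.0], [0.972, -0.237, 0.0], [0.0, -0.001, -1.0]]
ft_force: [0.7, -1.2, 0.2]
grip_width: 0.0513
gripper_force: 0.0
```

```bash
cat >> h.py <<'E'
SF=np.array([.596,.1665]); a=np.radians(-13.7); ex=np.array([np.cos(a),np.sin(a)]); ey=np.array([-ex[1],ex[0]])
def bf(p): d=np.asarray(p)[...,:2]-SF; return np.stack([d@ex,d@ey+.165],-1)
def st():
    s=telemetry.observe(); R=np.array(s["tool_rot"]); x=R[:,0]
    print("t",round(s["time_s"],2),"board xy",bf(s["position"]).round(4),"z",round(s["position"][2],4),"toolx yaw off",round(np.degrees(np.arctan2(x@np.r_[-ex,0],x@np.r_[ey,0])),2),"zaxis",R[:,2].round(3),"F",np.round(s["ft_force"],1),"w",round(s["grip_width"],4))
E
python3 -c "from h import *; st()"
```

```text
t 1.6 board xy [-0.0579 -0.2821] z 0.3311 toolx yaw off -0.01 zaxis [-0.  0. -1.] F [ 0.7 -1.2  0.2] w 0.0513
```

Request:
apply_moves(
  series=[
    [39,19,0,0,0,0,0.6],
    [39,19,0,0,0,0,0.6],
    [39,18,0,0,0,0,0.6],
    [0,0,44,0,0,0,0.6],
    [0,0,44,0,0,0,0.6],
    [0,0,44,0,0,0,0.6],
    [0,0,44,0,0,0,0.6],
    [0,0,0,0,0,0,0.6],
  ],
)

```text
time_s: 2.6
position: [0.5139, -0.1543, 0.1529]
tool_rot: [[0.237, 0.972, -0.006], [0.972, -0.237, 0.003], [0.002, -0.007, -1.0]]
ft_force: [0.5, 0.1, 0.5]
grip_width: 0.0513
gripper_force: 0.0
```

```bash
python3 - <<'E'
from h import *
st(); d=get_image("scene"); save("pics/s1.png",d["frame"][60:340,120:480])
E
```

```text
t 2.6 board xy [-0.0037 -0.1661] z 0.1529 toolx yaw off -0.01 zaxis [-0.006  0.003 -1.   ] F [0.5 0.1 0.5] w 0.0513
```

View pics/s1.png

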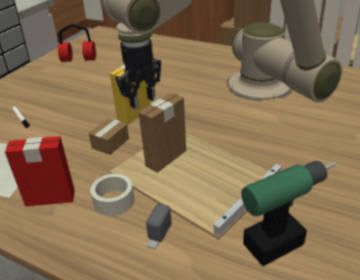

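The gripper is behind the carton's back broad face, near its top at crop (145,100). Pushing now.

Request:
apply_moves(
  series=[
    [9,0,0,0,0,0,0.6],
    [9,0,0,0,0,0,0.6],
    [8,0,0,0,0,0,0.6],
    [6,0,0,0,0,0,0.6],
    [6,0,0,0,0,0,0.6],
    [6,0,0,0,0,0,0.6],
    [6,0,0,0,0,0,0.6],
    [6,0,0,0,0,0,0.6],
    [6,0,0,0,0,0,0.6],
    [6,0,0,0,0,0,0.6],
  ],
)

```text
time_s: 3.9
position: [0.5315, -0.0886, 0.1553]
tool_rot: [[0.237, 0.972, -0.0], [0.972, -0.237, 0.0], [0.0, -0.0, -1.0]]
ft_force: [0.5, -0.4, -0.5]
grip_width: 0.0512
gripper_force: 0.1
```

```bash
python3 - <<'E'
from h import *
st(); d=get_image("scene"); save("pics/s2.png",d["frame"][60:340,120:480])
E
```

```text
t 3.9 board xy [-0.0023 -0.0981] z 0.1553 toolx yaw off -0.0 zaxis [-0.  0. -1.] F [ 0.5 -0.4 -0.5] w 0.0512
```

View pics/s2.png

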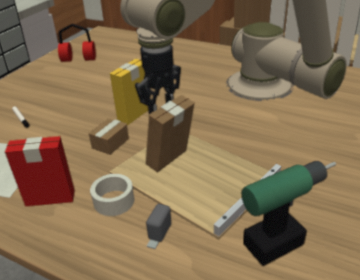

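The carton is leaning towards the stop, with its top at crop (172,105). I'll keep pushing.

Request:
apply_moves(
  series=[
    [6,0,0,0,0,0,0.6],
    [6,0,0,0,0,0,0.6],
    [6,0,0,0,0,0,0.6],
    [6,0,0,0,0,0,0.6],
    [0,0,0,0,0,0,0.6],
    [0,0,0,0,0,0,0.6],
    [0,0,0,0,0,0,0.6],
    [0,0,0,0,0,0,0.6],
    [0,0,0,0,0,0,0.6],
    [0,0,0,0,0,0,0.6],
  ],
)

```text
time_s: 5.2
position: [0.5371, -0.0657, 0.1553]
tool_rot: [[0.237, 0.972, -0.0], [0.972, -0.237, 0.0], [0.0, -0.0, -1.0]]
ft_force: [-0.3, -0.5, -0.9]
grip_width: 0.0508
gripper_force: 0.0
```

```bash
python3 - <<'E'
from h import *
st(); d=get_image("scene"); e=get_image("top"); save("pics/s3.png",np.hstack([d["frame"][60:340,120:480],e["frame"][60:340,160:500]]))
c=cloud(e); b=bf(c); z=c[...,2]
m=np.isfinite(z)&(abs(b[...,0])<.12)&(b[...,1]>-.12)&(b[...,1]<.16)&(abs(z-.057)<.012)
p=b[m]; print(m.sum(),cv2.minAreaRect(p.astype(np.float32)),p.min(0),p.max(0),np.median(z[m]))
E
```

```text
t 5.2 board xy [-0.0023 -0.0745] z 0.1553 toolx yaw off -0.0 zaxis [-0.  0. -1.] F [-0.3 -0.5 -0.9] w 0.0508
2075 ((-0.0032231993973255157, 0.01896575093269348), (0.12072425335645676, 0.16547201573848724), 1.1122888326644897) [-0.06496822 -0.06377268] [0.05739873 0.10252149] 0.05685848972281016
```

View pics/s3.png

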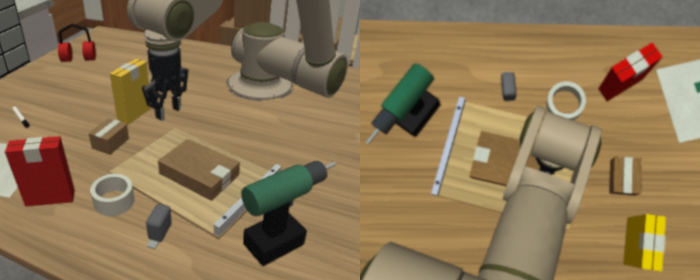

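The carton lies flat with its tape end at left-crop (222,172) facing the stop. Its top end is at y≈0.102 with about 1° of skew. Next I'll back off, go low and push its bottom end.

Request:
apply_moves(
  series=[
    [-24,0,0,0,0,0,0.6],
    [-24,0,0,0,0,0,0.6],
    [0,0,35,0,0,0,0.6],
    [0,0,35,0,0,0,0.6],
    [0,0,35,0,0,0,0.6],
    [0,0,24,0,0,0,0.6],
    [0,0,0,0,0,0,0.6],
    [10,0,0,0,0,0,0.6],
    [10,0,0,0,0,0,0.6],
    [8,0,0,0,0,0,0.6],
    [6,0,0,0,0,0,0.6],
    [6,0,0,0,0,0,0.6],
  ],
)

```text
time_s: 6.8
position: [0.5353, -0.073, 0.0264]
tool_rot: [[0.237, 0.972, 0.0], [0.972, -0.237, -0.0], [-0.0, 0.0, -1.0]]
ft_force: [0.5, -0.2, 0.5]
grip_width: 0.0511
gripper_force: 0.0
```

Request:
apply_moves(
  series=[
    [6,0,0,0,0,0,0.6],
    [6,0,0,0,0,0,0.6],
    [6,0,0,0,0,0,0.6],
    [6,0,0,0,0,0,0.6],
    [6,0,0,0,0,0,0.6],
    [6,0,0,0,0,0,0.6],
    [6,0,0,0,0,0,0.6],
    [0,0,0,0,0,0,0.6],
  ],
)

```text
time_s: 7.8
position: [0.5452, -0.0319, 0.0262]
tool_rot: [[0.236, 0.972, -0.0], [0.972, -0.236, 0.001], [0.001, -0.0, -1.0]]
ft_force: [-0.1, 0.5, 0.3]
grip_width: 0.0512
gripper_force: 0.0
```

```bash
cat >> h.py <<'E'
def lying():
    e=get_image("scene"); c=cloud(e); b=bf(c); z=c[...,2]
    m=np.isfinite(z)&(abs(b[...,0])<.12)&(b[...,1]>-.03)&(b[...,1]<.175)&(abs(z-.057)<.006)
    k,l,s,_=cv2.connectedComponentsWithStats(m.astype(np.uint8)); m=l==1+np.argmax(s[1:,4])
    p=b[m]; print(m.sum(),cv2.minAreaRect(p.astype(np.float32)),"y95",np.percentile(p[:,1],[.5,99.5]),np.median(z[m]))
    n=np.isfinite(z)&(abs(b[...,0])<.12)&(b[...,1]>.15)&(b[...,1]<.2)&(abs(z-.042)<.005); print("stop y",np.percentile(b[n][:,1],[1,99]))
    fl=[]
    for lo in np.arange(-.05,.05,.01):
        q=p[(p[:,0]>=lo)&(p[:,0]<lo+.01)]; fl.append([lo+.005,q[:,1].max()])
    fl=np.array(fl); g=np.polyfit(*fl.T,1); print("front edge slope deg",np.degrees(g[0]).round(2),fl[:,1].round(4))
    return e
E
python3 - <<'E'
from h import *
st(); lying()
E
```

```text
t 7.8 board xy [-0.0024 -0.0398] z 0.0262 toolx yaw off 0.02 zaxis [-0.     0.001 -1.   ] F [-0.1  0.5  0.3] w 0.0512
2338 ((-0.0019081905484199524, 0.05769532546401024), (0.17490516602993011, 0.12432992458343506), 89.77725982666016) y95 [-0.02525051  0.14432949] 0.05835071645286011
stop y [0.17016039 0.18583878]
front edge slope deg 0.27 [0.144  0.1445 0.1448 0.1442 0.1446 0.1451 0.1443 0.1449 0.1441 0.145 ]
```

Request:
apply_moves(
  series=[
    [5,0,0,0,0,0,0.6],
    [5,0,0,0,0,0,0.6],
    [4,0,0,0,0,0,0.6],
    [3,0,0,0,0,0,0.6],
    [2,0,0,0,0,0,0.6],
    [2,0,0,0,0,0,0.6],
  ],
)

```text
time_s: 8.6
position: [0.5501, -0.0121, 0.0263]
tool_rot: [[0.237, 0.972, -0.0], [0.972, -0.237, 0.0], [-0.0, -0.0, -1.0]]
ft_force: [-0.4, -0.9, -1.0]
grip_width: 0.0518
gripper_force: 0.8
```

Request:
apply_moves(
  series=[
    [1,0,0,0,0,0,0.6],
    [1,0,0,0,0,0,0.6],
  ],
)

```text
time_s: 8.85
position: [0.5506, -0.0102, 0.0263]
tool_rot: [[0.237, 0.972, 0.0], [0.972, -0.237, 0.0], [0.0, 0.0, -1.0]]
ft_force: [-0.0, -1.3, -1.1]
grip_width: 0.0514
gripper_force: 0.8
```

```bash
python3 - <<'E'
from h import *
st(); lying()
E
```

```text
t 8.85 board xy [-0.0023 -0.0175] z 0.0263 toolx yaw off -0.0 zaxis [ 0.  0. -1.] F [-0.  -1.3 -1.1] w 0.0514
2437 ((-0.0022882483899593353, 0.07113660871982574), (0.19224190711975098, 0.12368511408567429), 89.96287536621094) y95 [-0.01774171  0.16601405] 0.058432691079232546
stop y [0.15443126 0.18591985]
front edge slope deg -0.56 [0.1667 0.1664 0.1667 0.1669 0.1673 0.1652 0.164  0.166  0.1667 0.1663]
```

Request:
apply_moves(
  series=[
    [1,0,0,0,0,0,0.6],
    [1,0,0,0,0,0,0.6],
    [1,0,0,0,0,0,0.6],
  ],
)

```text
time_s: 9.28
position: [0.5513, -0.0073, 0.0263]
tool_rot: [[0.237, 0.972, 0.0], [0.972, -0.237, -0.0], [-0.0, 0.0, -1.0]]
ft_force: [-0.3, -1.4, -1.0]
grip_width: 0.0506
gripper_force: 0.9
```

Request:
apply_moves(
  series=[
    [1,0,0,0,0,0,0.6],
    [0.5,0,0,0,0,0,0.6],
  ],
)

```text
time_s: 9.52
position: [0.5515, -0.0064, 0.0263]
tool_rot: [[0.237, 0.972, -0.0], [0.972, -0.237, -0.001], [-0.001, -0.0, -1.0]]
ft_force: [-2.2, -7.5, -1.4]
grip_width: 0.0514
gripper_force: 3.7
```

The force is rising, so the carton has reached the stop. I'll seat it a little more firmly.

Request:
apply_moves(
  series=[
    [0.5,0,0,0,0,0,0.6],
    [0.5,0,0,0,0,0,0.6],
    [0,0,0,0,0,0,0.6],
  ],
)

```text
time_s: 9.9
position: [0.5515, -0.0064, 0.0264]
tool_rot: [[0.237, 0.972, -0.001], [0.972, -0.237, -0.002], [-0.002, -0.0, -1.0]]
ft_force: [-3.0, -10.8, 0.2]
grip_width: 0.0514
gripper_force: 5.8
```

```bash
python3 - <<'E'
from h import *
st(); lying()
E
```

```text
t 9.9 board xy [-0.0023 -0.0135] z 0.0264 toolx yaw off 0.0 zaxis [-0.001 -0.002 -1.   ] F [ -3.  -10.8   0.2] w 0.0514
2430 ((-0.0015167109668254852, 0.07477487623691559), (0.12326440960168839, 0.19178318977355957), 0.371444433927536) y95 [-0.01489085  0.17000455] 0.05841782444917237
stop y [0.15315526 0.18610308]
front edge slope deg -0.95 [0.1703 0.1702 0.1705 0.1703 0.1675 0.1629 0.164  0.1691 0.1709 0.17  ]
```

It is seated: the front edge is at 0.1703 and the stop reads 0.170 in the same view. I'll back off, lift and check.

Request:
apply_moves(
  series=[
    [-5,0,0,0,0,0,0.6],
    [-20,0,0,0,0,0,0.6],
    [-30,0,0,0,0,0,0.6],
    [-30,0,0,0,0,0,0.6],
    [0,0,-45,0,0,0,0.6],
    [0,0,-45,0,0,0,0.6],
    [0,0,-45,0,0,0,0.6],
    [0,0,-45,0,0,0,0.6],
    [0,0,-30,0,0,0,0.6],
    [-40,-20,0,0,0,0,0.6],
    [-40,-20,0,0,0,0,0.6],
    [0,0,0,0,0,0,0.6],
  ],
)

```text
time_s: 11.45
position: [0.4723, -0.158, 0.2365]
tool_rot: [[0.24, 0.971, 0.0], [0.971, -0.24, -0.0], [-0.0, 0.0, -1.0]]
ft_force: [-0.2, 0.6, 0.4]
grip_width: 0.0518
gripper_force: 0.0
```

```bash
python3 - <<'E'
from h import *
st(); d=lying(); e=get_image("top"); save("pics/s4.png",np.hstack([d["frame"][60:340,120:480],e["frame"][60:340,160:500]]))
c=cloud(e); b=bf(c); z=c[...,2]; B=np.isfinite(z)&(abs(b[...,0])<.14)
m=B&(b[...,1]>-.03)&(b[...,1]<.175)&(abs(z-.057)<.006); print(m.sum(),cv2.minAreaRect(b[m].astype(np.float32)),"front",np.percentile(b[m][:,1],99.5))
m=B&(b[...,1]>.15)&(b[...,1]<.2)&(abs(z-.042)<.006); print("stop",np.percentile(b[m][:,1],[2,50,98]))
E
```

```text
t 11.45 board xy [-0.0433 -0.1795] z 0.2365 toolx yaw off -0.21 zaxis [ 0. -0. -1.] F [-0.2  0.6  0.4] w 0.0518
2380 ((-0.0018182620406150818, 0.08537792414426804), (0.12404075264930725, 0.17182579636573792), 0.08887327462434769) y95 [0.00122234 0.17024749] 0.05835410636901639
stop y [0.15507057 0.18619675]
front edge slope deg -1.14 [0.1712 0.1705 0.1701 0.1713 0.1678 0.1623 0.1644 0.1705 0.1706 0.1702]
3141 ((-0.0013304315507411957, 0.08211637288331985), (0.12078788131475449, 0.17025484144687653), 0.008196319453418255) front 0.1657694257079889
stop [0.16664305 0.17445712 0.1815305 ]
```

View pics/s4.png

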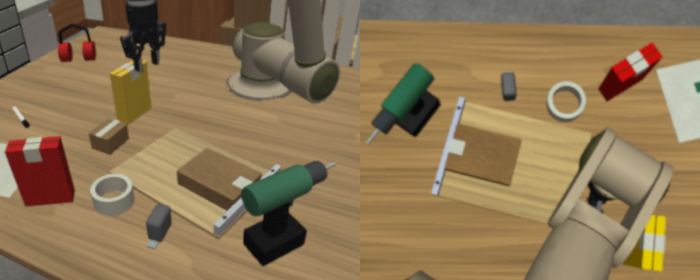

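The carton lies flat, and its taped end at right-crop (456,147) is flush against the stop with less than 0.5° of skew. The bystanders are where they were and the gripper is clear at z 0.236. Handing in.

```bash
python3 -c "
from rig import env; print(env.close_job())"
```

```text
the job is handed in; nothing more can be done
None
```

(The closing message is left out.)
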